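Unlock the press-and-turn cap of the cleaning solvent beside the router

ROBOT

A 6-joint arm with a two-finger parallel gripper is mounted at the origin on the work surface. World frame = base frame: x ahead of the robot, y to its left, z up, the work surface at z = 0. Lengths are in m, angles in rad, forces in N, time in s.
With the tool pointing down it reaches from about 0.375 to 0.9 m from the base axis. Payload 3.1 kg.
Tool frame: the origin (TCP) lies at the very end of the fingers, on their centre line; the grasp point (between the pads) lies 19 mm behind it; z points along the fingers, y is the direction in which the jaws open and shut (so a half turn about z gives the same grasp; the last joint's range is limited). The gripper opens to 87 mm and grips with 3 to 60 N. Pads are 19 mm wide; open, the fingers measure 117 mm over their backs; the gripper's body (75 mm by 190 mm) begins 51 mm behind the grasp point.
Start: joints at [0.952, 0.527, 1.433, -0, 1.181, -0.178], TCP at [0.267, 0.565, 0.193] pointing down, gripper open.
Joint ranges: [-3.08, 3.08], [-0.75, 2.2], [0.22, 2.44], [-1.43, 4.57], [0, 2.65], [-2.85, 2.85]. Speed limits (rad/s): [2.79, 2.79, 3.14, 3.14, 3.14, 3.14].

INTERFACE

Orientations are given as a unit quaternion [x, y, z, w].
In Python, from rig import robot gives the robot as it stands. The module is installed in compiled form; this text tells all that it offers.
- The arm moves only by the tool carry_out, never from a script. Its argument "series" is a list of rows, each a list of 7 numbers: the shift along the tool's x, y, z in mm, then the turn, a rotation vector about the tool's x, y, z in degrees, then the gripper command: -1 is shut, 1 is fully open, values between are in proportion. In form: [[tx, ty, tz, rx, ry, rz, claw], ...]. A call has 1 to 8 rows; each row is the pose to reach, as a shift and turn from the pose measured when the call began, along the tool's axes at that moment; what a row does not reach only later rows make up. A row lasts 1/8 s, in which the tool goes at most 62.5 mm and 10.7 degrees, less where a joint would pass 70% of its speed; a pose out of reach is approached as far as the arm can. A call with a gripper value outside its range is refused whole. The fingers move at their own pace and stop on an object; "force" is the grip in N (left out, the last holds). Time passes only in rows, so rows that repeat a pose let the fingers close. It gives the time, the measured TCP pose, the force and the opening at its end, in the units of the state.
- robot.get_obs(): the state, without advancing time (a new reading comes with each control period).
- robot.camera(name): name is "scene" or "top"; returns a dict with "pixels" (420x560x3 uint8, red, green, blue), "fx", "fy", "cx", "cy" (pixels), "position" and "attitude" of the camera in the world. Camera axes: x right, y down, z forward; pixel columns grow to the right and rows downward; lengths in m; the calibration is good to about 2 mm. A picture is of the moment at which its call begins. There is no depth.
- robot.hand_in(): hands the job in, once; it reports no verdict.
The state is a dict: "time": time; "q": joint angles; "joint_velocities": joint speeds; "joint_torque": joint torques, N m; "position": TCP position; "tool_rot": TCP orientation; "ft_force": force on the tool from outside, world axes, zero at the start; "moment": the same for the moment, N m; "grip_width": finger opening in m.
Only numpy, scipy, OpenCV 4.12 (cv2) and the standard library are available. Lean on these libraries where they do the work, as an engineer would, in place of code of your own. Each camera call takes 0.05 s, during which the arm holds its last target.

TASK

Before the router bed can be wiped down, the cleaning solvent has to be unlocked: it is the clamped bottle with the orange child-resistant cap. Push that cap down and, keeping it down, turn it anticlockwise (seen from above) past its ratchet until its white pointer is at about the green mark, then let it spring back up and let go. Leave the blue-capped bottle locked.

Things in the scene. Friction and masses are not known exactly. Their poses are not given: they have to be found in the camera images.
- orange_cap (a point): Centre of the top face of the orange cap: round, fluted, 45 mm across, 32 mm tall, axis vertical, top 166 mm above the bench when up. z up; x along the white pointer on its top, turning with the cap. Under its rim 12 mm of neck (34 mm wide) stay free, 9 of which the press uses; then a 42 mm collar and a shoulder sloping out to the 68 mm bottle, 58 mm below the cap's top.
- orange_turn (a joint): Turn of the orange cap in rad, anticlockwise from above positive. 0: pointer at the red tab on the shoulder (locked); 1.15: at the green tab (unlocked); hard stop 1.35. Starts at 0 to 0.1. Unpressed, the ratchet stops it at about 0.13; pressed 5.5 mm or more it passes; keep it down until beyond 0.8. Stays where left (friction 0.05 N m). The bottle is clamped to the bench and cannot turn.
- orange_press (a joint): How far the orange cap is pushed down, in m: 0 up, 0.009 hard bottom. A spring pushes it up with 4 N at the top, growing to 12 N at the bottom. About 0.007 is a good push.
- blue_turn (a joint): Turn of the blue cap of the other bottle, in rad: same bottle, cap, mechanism and signs as the orange one. Starts at 0 to 0.1 (locked), to stay locked, below 0.3. The bottles stand at least 180 mm apart (centres) and swap sides from run to run; nothing else rises above 50 mm within 120 mm of either cap's axis.

How it is judged:
On the way:
1. the orange cap is pushed down while still locked (value of joint orange_press above 0.003 m and value of joint orange_turn below 0.6 rad), for 0.1 s.
At the end, for the whole second after the job is handed in: The orange cap is turned by at least 0.95 rad (within about 11 degrees of the green mark, or anywhere beyond it up to its stop), has sprung back up to within 2 mm, and is released; the blue cap is still locked (below 0.3 rad) (value of joint orange_turn above 0.95 rad and value of joint orange_press below 0.002 m and value of joint blue_turn below 0.3 rad); the robot touches nothing.
It fails at once if the blue cap is turned past its ratchet (value of joint blue_turn above 0.3 rad).
It fails at once if the orange cap is forced round over its ratchet without being pressed (value of joint orange_turn between 0.35 and 0.6 rad and value of joint orange_press below 0.002 m).
It also fails if it takes over 32 s, if anything falls off the work surface, if the arm or the gripper's body presses on something with over 40 N, if the wrist force passes 120 N, or if a joint passes its speed limit or range.

## Working session

There is one attempt and no reset: what is moved stays moved. The work goes in short steps, Python scripts to look and compute and a tool call to move; the robot and the scene stay as the last step left them, time stands still between calls to the robot, and variables do not carry over. Pictures are saved under pics/ and viewed, and the job is handed in when it is done.

Besides the shell and the picture viewer there is one more tool, called as name([rows], argument=value, ...), one row to a line, values as JSON. carry_out: Moves the arm, as the interface text tells. Its arguments: {"type":"object","properties":{"series":{"type":"array"},"force":{"type":"number"}},"required":["series"]}

```bash
mkdir -p pics
python3 - <<'E'
from rig import robot
import cv2,numpy as np
for n in ("top","scene"):
    c=robot.camera(n)
    cv2.imwrite(f"pics/{n}0.png",c["pixels"][:,:,::-1])
    np.savez(f"{n}0.npz",**c)
    print(n,c["fx"],c["fy"],c["cx"],c["cy"],c["position"],c["attitude"])
o=robot.get_obs()
for k in o: print(k,np.round(o[k],4))
E
```

```text
top 536.886520719216 536.886520719216 293.52163940760005 214.63136361960738 [0.35880339 0.01270966 1.09241243] [ 0.7050899  -0.70259699  0.06972919 -0.06590549]
scene 391.0987448200841 391.0987448200841 281.99889033816333 214.36068562845745 [1.03910807 0.04878792 0.73567263] [ 0.61242138  0.69635007 -0.27998497 -0.2482842 ]
time 0.1
q [ 0.9515  0.5284  1.4338  0.      1.1814 -0.1785]
joint_velocities [ 0.0009 -0.0039 -0.004  -0.0016  0.0004 -0.0002]
joint_torque [-3.00000e-04 -4.40983e+01 -1.77152e+01  6.35000e-02  5.34000e-02
 -0.00000e+00]
position [0.2662 0.5647 0.1923]
tool_rot [ 2.186e-01  9.758e-01 -9.000e-04 -4.000e-04]
ft_force [ 0.5695  0.0313 -0.1256]
moment [-0.0405 -0.0313  0.0166]
grip_width 0.0867
```

View pics/top0.png

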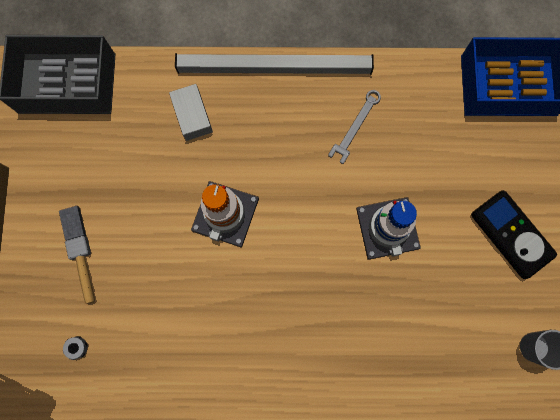

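View pics/scene0.png

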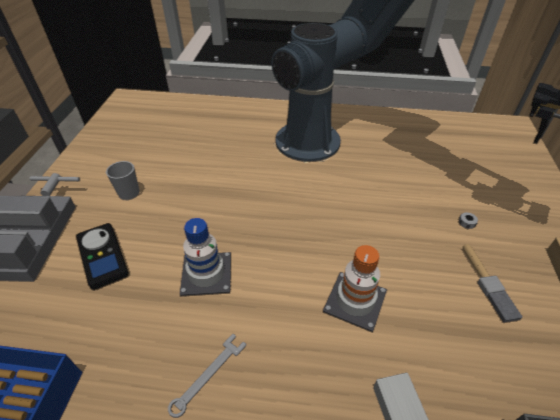

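```bash
cat > h.py <<'E'
import numpy as np,cv2
from scipy.spatial.transform import Rotation as R
def ray(c,u,v,z):
    d=R.from_quat(c["attitude"]).apply([(u-c["cx"])/c["fx"],(v-c["cy"])/c["fy"],1]); p=np.array(c["position"])
    return p+d*(z-p[2])/d[2]
def proj(c,P):
    q=R.from_quat(c["attitude"]).inv().apply(np.array(P)-c["position"])
    return q[...,0]/q[...,2]*c["fx"]+c["cx"], q[...,1]/q[...,2]*c["fy"]+c["cy"]
def crop(c,u,v,w,h,s,fn):
    cv2.imwrite(fn,cv2.resize(c["pixels"][v:v+h,u:u+w,::-1],None,fx=s,fy=s,interpolation=cv2.INTER_CUBIC))
E
python3 - <<'E'
from h import *
t=np.load("top0.npz");s=np.load("scene0.npz")
crop(t,185,175,80,75,8,"pics/topc.png")
crop(s,320,235,80,75,8,"pics/scenec.png")
print(ray(t,215,197,.166),ray(s,366,256,.166))
E
```

```text
[0.57019201 0.14684579 0.166     ] [0.57953493 0.14727977 0.166     ]
```

View pics/topc.png

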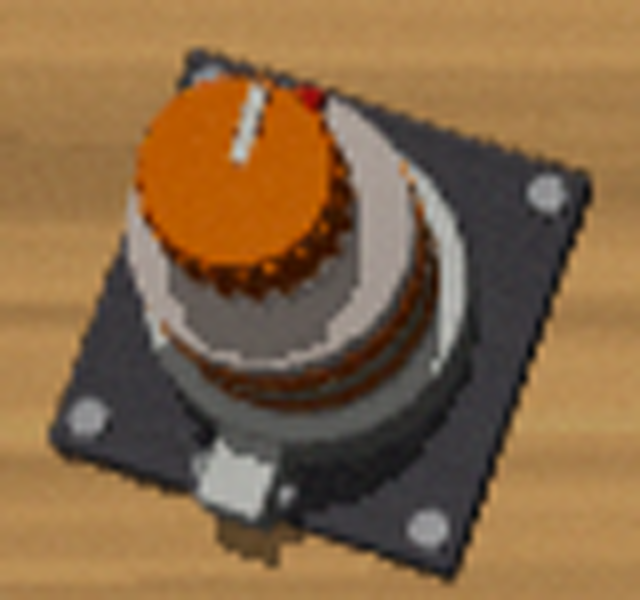

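View pics/scenec.png

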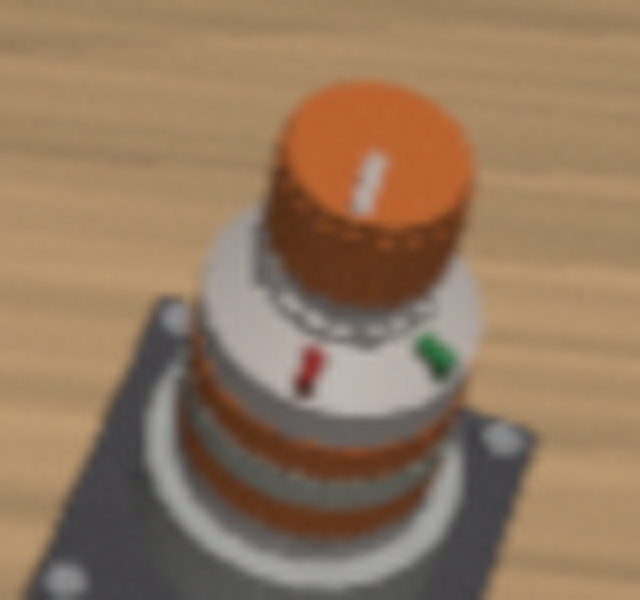

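Run:
```python
from h import *
t=np.load("top0.npz");s=np.load("scene0.npz")
f=lambda c,u0,v0,x,y,z:ray(c,u0+(x+.5)/8-.5,v0+(y+.5)/8-.5,z)
print(f(t,185,175,235,171.5,.166),f(s,320,235,378,152,.166))
C=f(t,185,175,235,171.5,.166)
for c,u,v,a,b in((t,185,175,(240,160),(260,88)),(s,320,235,(378,154),(364,212))):
    d=f(c,u,v,*b,.166)-f(c,u,v,*a,.166); print(np.degrees(np.arctan2(d[1],d[0])),np.linalg.norm(d))
# clamp/tab angles
for z in(.115,):
  for p in((312,355),(430,350)): 
    P=f(s,320,235,*p,z); d=P-f(s,320,235,378,152,.166); print(P,np.degrees(np.arctan2(d[1],d[0])))
from rig import robot
o=robot.get_obs(); print(R.from_quat(o["tool_rot"]).as_matrix().round(3))
```

```text
[0.57199674 0.14877902 0.166     ] [0.57360867 0.1488897  0.166     ]
-13.450146278675218 0.016874553336503322
-11.566702241170958 0.01762157235399101
[0.59581552 0.14087697 0.115     ] -19.840590476704403
[0.59075925 0.16878386 0.115     ] 49.23566552772316
[[-0.904  0.427 -0.001]
 [ 0.427  0.904 -0.002]
 [ 0.    -0.002 -1.   ]]
```

carry_out([
  [-45,-24,-10,0,0,0,1],
  [-90,-48,-20,0,0,0,1],
  [-140,-75,-20,0,0,0,1],
  [-190,-102,-20,0,0,0,1],
  [-240,-129,-20,0,0,0,1],
  [-290,-156,-20,0,0,0,1],
  [-340,-183,-20,0,0,0,1],
  [-380,-205,-20,0,0,0,1],
], force=50)

```text
time: 1.1
position: [0.5234, 0.2151, 0.2122]
tool_rot: [0.219, 0.976, -0.001, -0.001]
ft_force: [0.3, 0.1, -1.0]
grip_width: 0.0869
```

carry_out([
  [-36,-19,0,0,0,0,1],
  [-60,-32,0,0,0,0,1],
  [-73,-38.6,0,0,0,0,1],
  [-73,-38.6,0,0,0,0,1],
  [-73,-38.6,0,0,0,0,1],
])

```text
time: 1.72
position: [0.5719, 0.15, 0.212]
tool_rot: [0.219, 0.976, -0.001, -0.001]
ft_force: [0.9, 0.1, 0.4]
grip_width: 0.0873
```

Run:
```python
from h import *
from rig import robot
o=robot.get_obs(); M=R.from_quat(o["tool_rot"]).as_matrix()
p=np.array(o["position"]);print(p,o["q"])
print("to go tool mm",1000*M.T@(np.array([.573,.149,.131])-p))
for n in("top","scene"):
    c=robot.camera(n); np.savez(n+"1.npz",**c)
    u,v=proj(c,p); print(u,v)
crop(np.load("scene1.npz"),290,130,160,150,5,"pics/s1.png")
```

```text
[0.57190389 0.14997841 0.21202253] [ 6.82619134e-02  4.62188373e-01  1.49601264e+00 -1.22363748e-03
  1.18625497e+00 -1.06101099e+00]
to go tool mm [-1.56660975 -0.22350051 81.02040192]
209.4031729812703 189.9024813707432
371.5604870709382 236.6482358579718
```

View pics/s1.png

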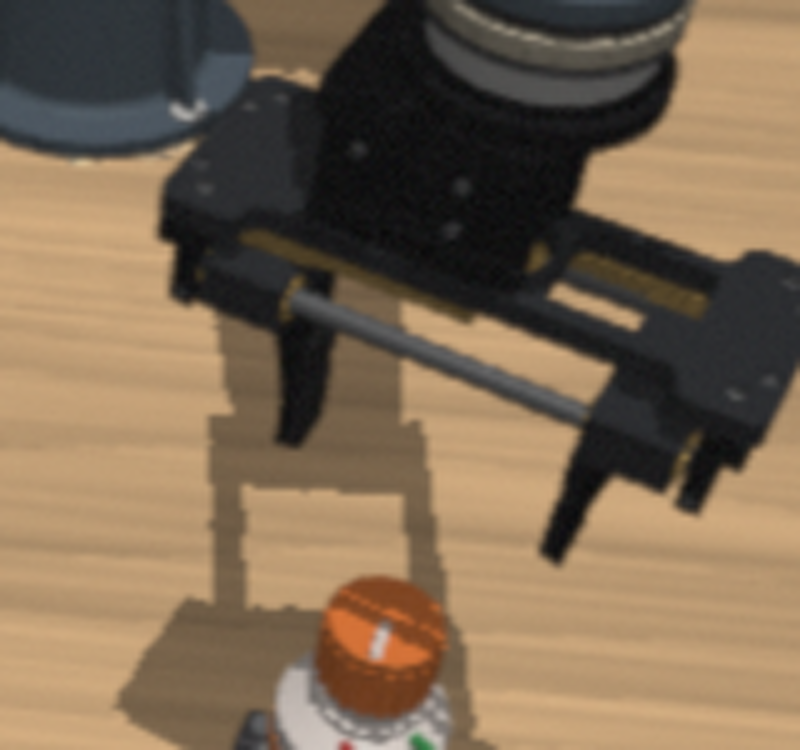

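Run:
```python
from h import *
from rig import robot
o=robot.get_obs(); M=R.from_quat(o["tool_rot"]).as_matrix()
p=np.array(o["position"])
for n,b in(("scene1",(330,190,90,70)),("top1",(150,140,120,100))):
    c=np.load(n+".npz"); u0,v0,w,h=b; s=640//w
    im=cv2.resize(c["pixels"][v0:v0+h,u0:u0+w,::-1],None,fx=s,fy=s,interpolation=cv2.INTER_CUBIC)
    im=np.clip(im.astype(float)*1.8,0,255).astype(np.uint8)
    for y,z,col in((-.0435,0,(0,255,0)),(.0435,0,(0,255,0)),(-.0585,0,(255,255,0)),(.0585,0,(255,255,0)),(0,0,(255,0,255)),(-.0435,-.019,(0,0,255)),(.0435,-.019,(0,0,255))):
        u,v=proj(c,p+M@[0,y,z]); cv2.circle(im,(int((u-u0+.5)*s),int((v-v0+.5)*s)),4,col,1)
    cv2.imwrite(f"pics/{n}_d.png",im)
```

```text
(no output)
```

View pics/scene1_d.png

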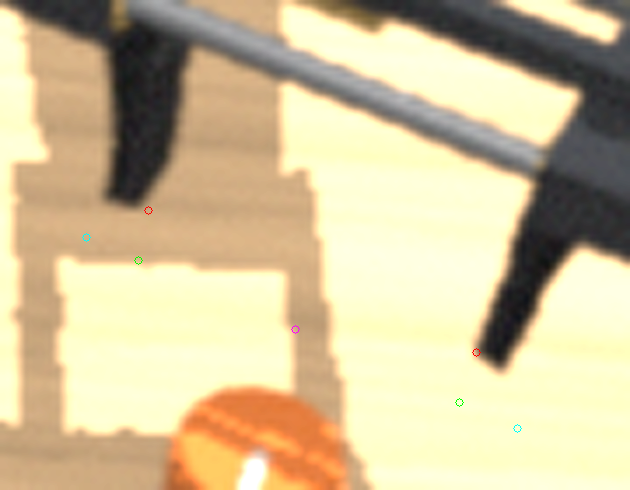

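View pics/top1_d.png

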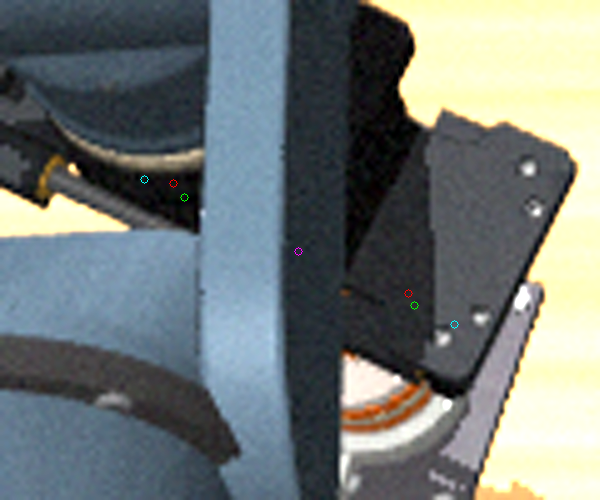

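Run:
```python
from h import *
c=np.load("top1.npz"); u0,v0,w,h=110,100,200,150
im=cv2.resize(c["pixels"][v0:v0+h,u0:u0+w,::-1],None,fx=4,fy=4,interpolation=cv2.INTER_CUBIC)
from rig import robot
o=robot.get_obs(); M=R.from_quat(o["tool_rot"]).as_matrix();p=np.array(o["position"])
im=np.clip(im.astype(float)*1.8,0,255).astype(np.uint8)
for z,col in((-.07,(0,255,0)),(-.051,(255,0,255)),(-.1,(0,0,255))):
  P=np.array([proj(c,p+M@[x,y,z]) for x,y in((-.0375,-.095),(.0375,-.095),(.0375,.095),(-.0375,.095))])
  P=((P-[u0,v0]+.5)*4).astype(int); cv2.polylines(im,[P],True,col,1)
cv2.imwrite("pics/top1_e.png",im)
c=np.load("scene1.npz"); u0,v0,w,h=290,130,180,130
im=cv2.resize(c["pixels"][v0:v0+h,u0:u0+w,::-1],None,fx=4,fy=4,interpolation=cv2.INTER_CUBIC)
im=np.clip(im.astype(float)*1.8,0,255).astype(np.uint8)
for z,col in((-.07,(0,255,0)),(-.051,(255,0,255)),(-.1,(0,0,255))):
  P=np.array([proj(c,p+M@[x,y,z]) for x,y in((-.0375,-.095),(.0375,-.095),(.0375,.095),(-.0375,.095))])
  P=((P-[u0,v0]+.5)*4).astype(int); cv2.polylines(im,[P],True,col,1)
cv2.imwrite("pics/scene1_e.png",im)
```

```text
(no output)
```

View pics/top1_e.png

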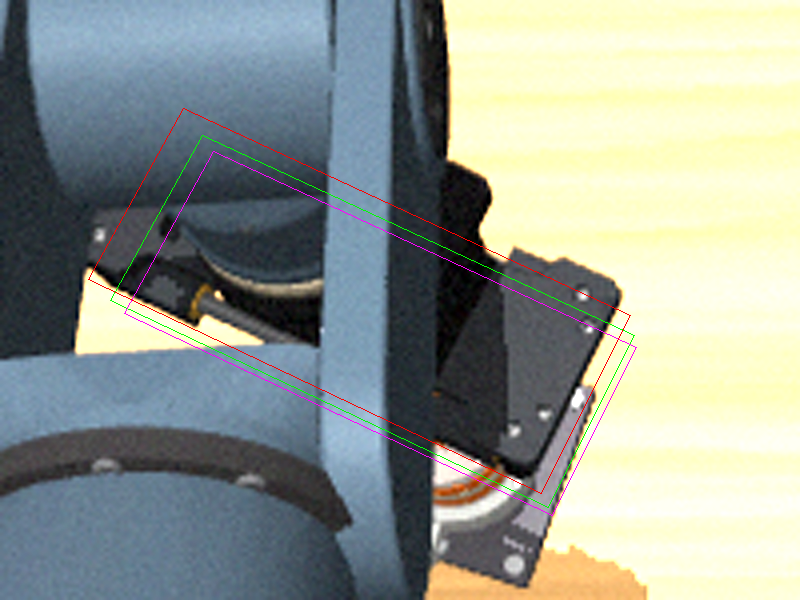

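View pics/scene1_e.png

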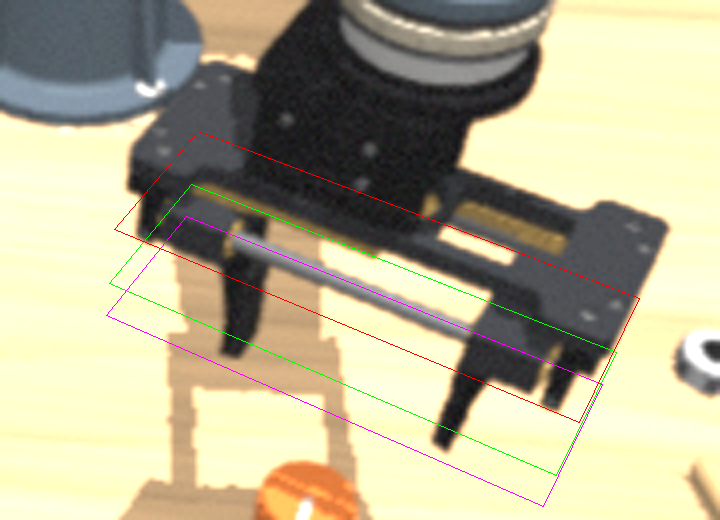

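Run:
```python
from h import *
from scipy.optimize import least_squares
from rig import robot
o=robot.get_obs(); M=R.from_quat(o["tool_rot"]).as_matrix();p=np.array(o["position"])
t=np.load("top1.npz");s=np.load("scene1.npz")
A={'top':(t,110,100,[((88,270),(.0375,.095)),((530,475),(.0375,-.095)),((620,290),(-.0375,-.095))]),
'scene':(s,290,130,[((132,155),(.0375*a,b)) for a,b in()])}
# identify corners in each image by projecting
for n,(c,u0,v0,_) in A.items():
  for x in(-.0375,.0375):
    for y in(-.095,.095):
      u,v=proj(c,p+M@[x,y,-.1]); print(n,x,y,(u-u0+.5)*4,(v-v0+.5)*4)
def triang(pts):
    f=lambda X:np.concatenate([np.array(proj(c,X))-uv for c,uv in pts])
    r=least_squares(f,p); return r.x,r.fun
px=lambda c,u0,v0,x,y:(c,np.array([u0+(x+.5)/4-.5,v0+(y+.5)/4-.5]))
for name,a,b in(("farR?",(620,290),(200,65)),("near right top",(530,475),(607,335)),("x",(620,290),(668,225)),("ll",(88,270),(132,155))):
    X,f=triang([px(t,110,100,*a),px(s,290,130,*b)]); print(name,X.round(4),(M.T@(X-p)).round(4),f.round(1))
```

```text
top -0.0375 -0.095 630.6982966217083 315.8037904081374
top -0.0375 0.095 183.1672487947792 108.62087607012165
top 0.0375 -0.095 541.6610571742889 493.60939443195264
top 0.0375 0.095 88.4579994571327 279.7194772775034
scene -0.0375 -0.095 114.60742822629777 229.68640856358013
scene -0.0375 0.095 579.812652459042 422.8047487467776
scene 0.0375 -0.095 198.64718550318048 131.2797284601919
scene 0.0375 0.095 639.8286352111068 298.94183858144277
farR? [0.5546 0.0604 0.3869] [-0.0223 -0.089  -0.1745] [-8.7  0.  -9.5 -0.3]
near right top [0.5277 0.1752 0.228 ] [ 0.0508  0.0038 -0.0158] [-50.5  -4.6 -55.    0.4]
x [0.5778 0.151  0.3362] [-0.0047  0.003  -0.124 ] [-68.4  -6.3 -70.6   0.6]
ll [0.5608 0.1505 0.359 ] [ 0.0105 -0.0048 -0.1467] [61.7  5.9 65.3 -0.6]
```

Run:
```python
from h import *
from scipy.optimize import least_squares
from rig import robot
o=robot.get_obs(); M=R.from_quat(o["tool_rot"]).as_matrix();p=np.array(o["position"])
t=np.load("top1.npz");s=np.load("scene1.npz")
px=lambda c,u0,v0,x,y:(c,np.array([u0+(x+.5)/4-.5,v0+(y+.5)/4-.5]))
for name,a,b in(("-,-",(620,290),(132,155)),("+-",(530,475),(200,65)),("++",(88,270),(668,225))):
    pts=[px(t,110,100,*a),px(s,290,130,*b)]
    r=least_squares(lambda X:np.concatenate([np.array(proj(c,X))-uv for c,uv in pts]),p); X=r.x
    print(name,X.round(4),(M.T@(X-p)).round(4),r.fun.round(1))
```

```text
-,- [0.5648 0.0514 0.3505] [-0.0354 -0.0927 -0.1381] [-0.7  0.  -0.8 -0. ]
+- [0.4981 0.0797 0.3471] [ 0.037  -0.0955 -0.1347] [1.2 0.  1.4 0. ]
++ [0.5741 0.2479 0.3449] [ 0.0399  0.089  -0.1329] [-3.8 -0.8 -3.9  0.2]
```

carry_out([
  [-1.5,0,15,0,0,0,1],
  [-1.5,0,30,0,0,0,1],
  [-1.5,0,40,0,0,0,1],
  [-1.5,0,50,0,0,0,1],
  [-1.5,0,60,0,0,0,1],
  [-1.5,0,70,0,0,0,1],
  [-1.5,0,80,0,0,0,1],
  [-1.5,0,80,0,0,0,1],
])

```text
time: 2.82
position: [0.5725, 0.1493, 0.1312]
tool_rot: [0.218, 0.976, -0.001, -0.002]
ft_force: [-0.2, 0.1, 0.2]
grip_width: 0.0869
```

Run:
```python
from h import *
from rig import robot
o=robot.get_obs(); M=R.from_quat(o["tool_rot"]).as_matrix();p=np.array(o["position"]);print(p,o["ft_force"])
c=robot.camera("scene"); np.savez("scene2.npz",**c)
u0,v0,w,h=310,190,130,100;s=6
im=cv2.resize(c["pixels"][v0:v0+h,u0:u0+w,::-1],None,fx=s,fy=s,interpolation=cv2.INTER_CUBIC)
im=np.clip(im.astype(float)*1.6,0,255).astype(np.uint8)
for y,z,col in((-.0435,0,(0,255,0)),(.0435,0,(0,255,0)),(0,0,(255,0,255)),(-.0435,-.019,(0,0,255)),(.0435,-.019,(0,0,255)),(0,-.035,(255,255,0))):
    u,v=proj(c,p+M@[0,y,z]); cv2.circle(im,(int((u-u0+.5)*s),int((v-v0+.5)*s)),4,col,1)
cv2.imwrite("pics/s2.png",im)
```

```text
[0.57249068 0.14928001 0.13121129] [-0.16045532  0.07710399  0.17683377]
```

View pics/s2.png

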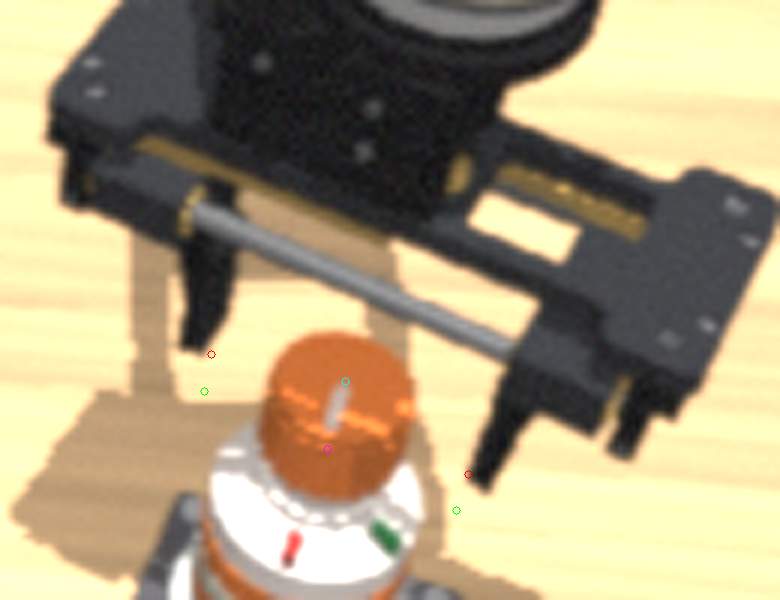

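carry_out([
  [0,0,0,0,0,0,-1],
  [0,0,0,0,0,0,-1],
  [0,0,0,0,0,0,-1],
  [0,0,0,0,0,0,-1],
  [0,0,0,0,0,0,-1],
  [0,0,0,0,0,0,-1],
], force=50)

```text
time: 3.62
position: [0.5726, 0.1485, 0.1319]
tool_rot: [0.218, 0.976, -0.002, -0.002]
ft_force: [-1.7, -3.4, 1.9]
grip_width: 0.0416
```

Run:
```python
from h import *
from rig import robot
o=robot.get_obs(); p=np.array(o["position"]);print(p,o["ft_force"],o["moment"],o["grip_width"])
c=robot.camera("scene"); np.savez("scene3.npz",**c)
u0,v0,w,h=310,190,130,100;s=6
im=cv2.resize(c["pixels"][v0:v0+h,u0:u0+w,::-1],None,fx=s,fy=s,interpolation=cv2.INTER_CUBIC)
cv2.imwrite("pics/s3.png",np.clip(im.astype(float)*1.6,0,255).astype(np.uint8))
```

```text
[0.57256577 0.14853042 0.13193545] [-1.68039846 -3.44563436  1.92212401] [-0.56496065  0.2393803   0.01331013] 0.04162439815758275
```

View pics/s3.png

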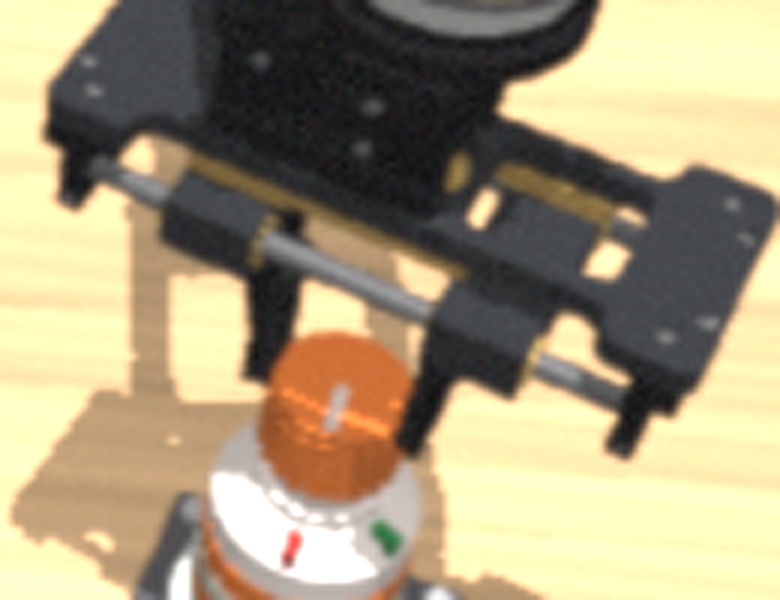

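carry_out([
  [0,0,2,0,0,0,-1],
  [0,0,4,0,0,0,-1],
  [0,0,6,0,0,0,-1],
  [0,0,8,0,0,0,-1],
  [0,0,8,0,0,0,-1],
  [0,0,8,0,0,0,-1],
], force=60)

```text
time: 4.42
position: [0.5727, 0.1484, 0.1253]
tool_rot: [0.218, 0.976, -0.002, -0.001]
ft_force: [-3.1, -2.5, 9.4]
grip_width: 0.0416
```

Run:
```python
from h import *
from rig import robot
o=robot.get_obs(); p=np.array(o["position"]);print(p,o["ft_force"],o["moment"],o["grip_width"],o["q"])
c=robot.camera("scene"); np.savez("scene4.npz",**c)
u0,v0,w,h=310,190,130,100;s=6
im=cv2.resize(c["pixels"][v0:v0+h,u0:u0+w,::-1],None,fx=s,fy=s,interpolation=cv2.INTER_CUBIC)
cv2.imwrite("pics/s4.png",np.clip(im.astype(float)*1.6,0,255).astype(np.uint8))
```

```text
[0.57269671 0.14844721 0.12527201] [-3.07079256 -2.53981807  9.35377525] [-0.41428832  0.64565111  0.04328116] 0.041645904706516544 [ 0.06658236  0.56865988  1.57999093 -0.00350426  0.99626889 -1.06231005]
```

View pics/s4.png

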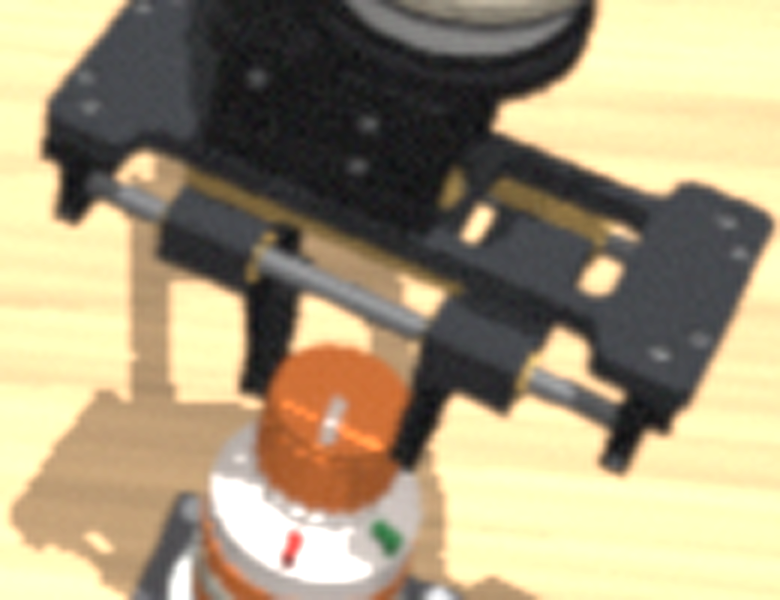

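carry_out([
  [0,0,1.8,0,0,0,-1],
  [0,0,1.8,0,0,-5,-1],
  [0,0,1.8,0,0,-11,-1],
  [0,0,1.8,0,0,-17,-1],
  [0,0,1.8,0,0,-23,-1],
  [0,0,1.8,0,0,-29,-1],
  [0,0,1.8,0,0,-35,-1],
  [0,0,1.8,0,0,-35,-1],
])

```text
time: 5.48
position: [0.5728, 0.1491, 0.1249]
tool_rot: [-0.086, 0.996, -0.001, -0.001]
ft_force: [-2.8, -0.7, 9.6]
grip_width: 0.0412
```

Run:
```python
from h import *
from rig import robot
o=robot.get_obs(); p=np.array(o["position"]);print(p,o["ft_force"],o["moment"],o["grip_width"],o["q"])
c=robot.camera("scene"); np.savez("scene5.npz",**c)
u0,v0,w,h=310,190,130,100;s=6
im=cv2.resize(c["pixels"][v0:v0+h,u0:u0+w,::-1],None,fx=s,fy=s,interpolation=cv2.INTER_CUBIC)
cv2.imwrite("pics/s5.png",np.clip(im.astype(float)*1.6,0,255).astype(np.uint8))
```

```text
[0.57277514 0.14911122 0.12492318] [-2.75493634 -0.66844215  9.58487859] [-0.06123349  0.66840559  0.05158543] 0.04122344569693896 [ 0.06711025  0.56896736  1.58062343 -0.00226061  0.99437307 -1.67384063]
```

View pics/s5.png

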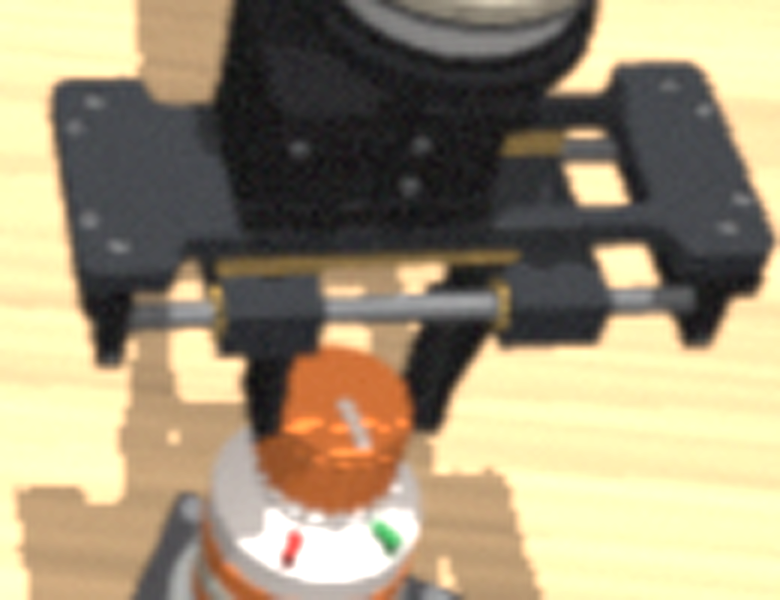

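The pointer turned with the gripper by about 35° (now from crop (343,403) to (363,445)), and the cap is still pressed at about 9.6 N. I'll turn it the rest of the way.

carry_out([
  [0,0,1.5,0,0,-6,-1],
  [0,0,1.5,0,0,-12,-1],
  [0,0,1.5,0,0,-18,-1],
  [0,0,1.5,0,0,-24,-1],
  [0,0,1.5,0,0,-30,-1],
  [0,0,1.5,0,0,-33,-1],
  [0,0,1.5,0,0,-33,-1],
  [0,0,1.5,0,0,-33,-1],
])

```text
time: 6.52
position: [0.5725, 0.1497, 0.1248]
tool_rot: [-0.365, 0.931, -0.0, -0.001]
ft_force: [-4.0, -0.2, 10.1]
grip_width: 0.0412
```

Run:
```python
from h import *
from rig import robot
o=robot.get_obs(); p=np.array(o["position"]);print(p,o["ft_force"],o["moment"],o["grip_width"],o["q"])
c=robot.camera("scene"); np.savez("scene6.npz",**c)
u0,v0,w,h=310,190,130,100;s=6
im=cv2.resize(c["pixels"][v0:v0+h,u0:u0+w,::-1],None,fx=s,fy=s,interpolation=cv2.INTER_CUBIC)
cv2.imwrite("pics/s6.png",np.clip(im.astype(float)*1.6,0,255).astype(np.uint8))
```

```text
[0.57250679 0.14966106 0.12483356] [-4.00431097 -0.23595198 10.1391067 ] [-0.12534846  0.79965801  0.05451408] 0.041237125027675264 [ 6.76230980e-02  5.68829136e-01  1.58126232e+00 -1.30482999e-03
  9.93723677e-01 -2.24941286e+00]
```

View pics/s6.png

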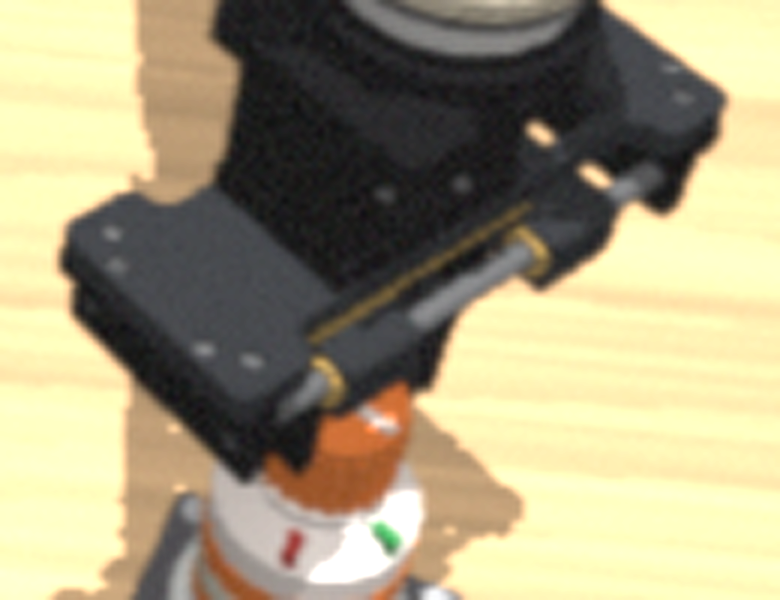

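carry_out([
  [0,0,-3,0,0,0,-1],
  [0,0,-6,0,0,0,-1],
  [0,0,-6.5,0,0,0,-1],
  [0,0,-6.5,0,0,0,0.9],
  [0,0,-6.5,0,0,0,0.9],
  [0,0,-6.5,0,0,0,0.9],
  [0,0,-6.5,0,0,0,0.9],
  [0,0,-6.5,0,0,0,0.9],
])

```text
time: 7.58
position: [0.5725, 0.1497, 0.1312]
tool_rot: [-0.365, 0.931, -0.0, -0.001]
ft_force: [0.8, -0.6, 0.2]
grip_width: 0.0799
```

carry_out([
  [0,0,-20,0,0,0,0.9],
  [0,0,-50,0,0,0,0.9],
  [0,0,-80,0,0,0,0.9],
  [-30,33,-90,0,0,0,0.9],
  [-60,65,-90,0,0,0,0.9],
  [-100,108,-90,0,0,0,0.9],
  [-136,147,-90,0,0,0,0.9],
  [-136,147,-90,0,0,0,0.9],
])

```text
time: 8.57
position: [0.5718, 0.3541, 0.2206]
tool_rot: [-0.367, 0.93, 0.0, -0.001]
ft_force: [1.1, -1.2, 0.4]
grip_width: 0.0826
```

Run:
```python
from h import *
from rig import robot
t=robot.camera("top");s=robot.camera("scene")
a=cv2.resize(t["pixels"][175:250,185:265,::-1],None,fx=5,fy=5,interpolation=cv2.INTER_CUBIC)
b=cv2.resize(s["pixels"][235:310,320:400,::-1],None,fx=5,fy=5,interpolation=cv2.INTER_CUBIC)
cv2.imwrite("pics/end.png",np.hstack([a,b])); cv2.imwrite("pics/end_s.png",s["pixels"][:,:,::-1])
o=robot.get_obs();print(o["time"],o["position"],o["ft_force"])
```

```text
8.675 [0.57217566 0.35030307 0.22050107] [-0.35018733 -0.19802749 -0.15673441]
```

View pics/end.png

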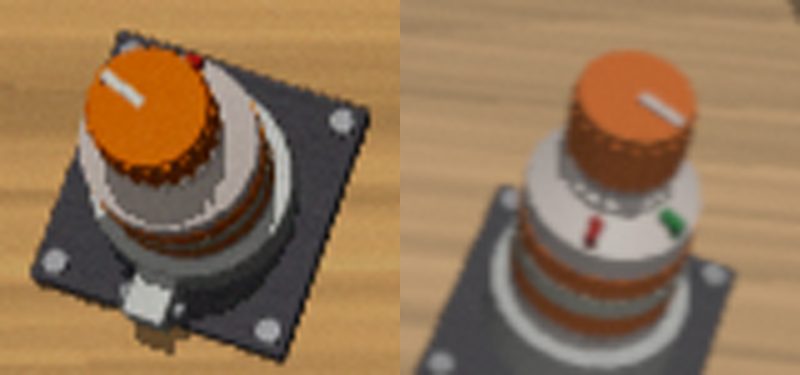

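View pics/end_s.png

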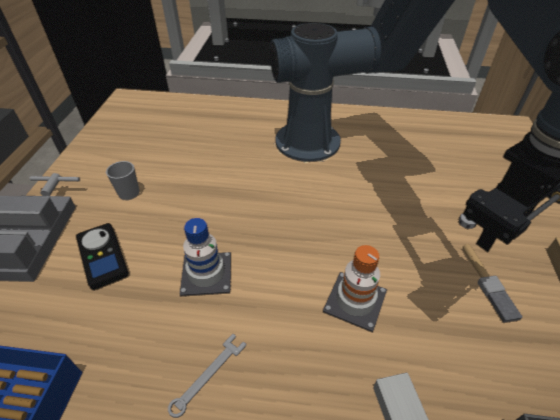

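Run:
```python
from h import *
from rig import robot
t=np.load("top0.npz");s=np.load("scene0.npz")
for c,u,v,a,b in((t,185,175,(143,104),(104,75)),(s,320,235,(240,96),(283,122))):
    f=lambda p:ray(c,u+(p[0]+.5)/5-.5,v+(p[1]+.5)/5-.5,.166)
    d=f(b)-f(a);print(np.degrees(np.arctan2(d[1],d[0])))
f=lambda p:ray(s,320+(p[0]+.5)/5-.5,235+(p[1]+.5)/5-.5,.166);C=f((235,95));print(C)
robot.hand_in()
```

```text
53.45251816283061
56.47017215191411
[0.57374794 0.14849833 0.166     ]
the job is handed in; nothing more can be done
```

The orange cap is unlocked and released, and I've handed the job in at about 8.7 s of the 32 s. No verdict is reported, so what follows is from my own checks.

I gripped the cap at 50–60 N and pushed it down about 6.5–7 mm, with the wrist reading 9–10 N. Keeping it down, I turned it anticlockwise 68° (1.19 rad at the wrist joint). Then I let it spring up, opened the jaws, lifted straight off and moved the arm about 0.2 m to the side.

**Turn:** the white pointer went from about -12.5° to about +55° in the two cameras, roughly 67–68° or 1.17 rad plus the small starting turn. The pictures show it at the green tab.

**Sprung back and released:** I found the cap's top back at its first position in the scene picture, within about 1 mm. The wrist force is near zero and the arm is clear of everything.

**Blue cap:** I never went near it, and its pointer looks unchanged in the pictures. I did not measure it.

Two things disagreed with the description:
- **Fingertips:** in the scene camera they appeared about 15–19 mm higher than the stated tool point. I gripped at the planned height anyway, and it held without slipping.
- **Cap width:** the grip closed to 41.6 mm instead of 45 mm. That matches the roughly 42 mm I measured in the first top picture.

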